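Index the ink carousel to its next hole

TASK

The round ink carousel is locked by its spring plunger, the black round pad between two upright cheeks. With the fingertips press the plunger in, turn the carousel clockwise (seen from above) to the very next index hole and no farther, let the plunger spring fully out into that hole, and take the hand away. Grasp and lift nothing, leave the two jars standing on their cork pads, and do not disturb the other things on the table.

Things in the scene. Friction and masses are not known exactly. Their poses are not given: they have to be found in the camera images.
- stand: Fixed stand of the ink carousel, different place and yaw each run. Origin on the table on the axis of rotation, z up. Carries a fixed aluminium index ring (radius 103 to 135 mm, 44 to 52 mm above the table) with six index holes 60 degrees apart, 18 mm wide, open to the inside; the plunger starts locked in the one on the stand's own +x axis.
- carousel (a joint): Angle of the wooden disc (radius 100 mm, top 52 mm above the table) carrying jars, plunger and cheeks, about the vertical axis through the hub. 0 at the start, grows clockwise seen from above; next hole at 1.047 rad. Locked (about 0.03 rad play) while the plunger is out in a hole; pressed in, it turns freely past all holes. Bearing friction 0.12 N m.
- plunger (a joint): Press of the plunger, m: 0 fully out, 0.014 at the stop; the disc is free from about 0.009 on. Spring: 3 N to start, 8 N at the stop. Between holes the tooth rides under the ring and keeps the plunger about 0.009 in even when nothing presses it; over a hole it springs out by itself and locks the disc.
- hub (a point): Centre of the top of the steel hub, diameter 32 mm, 66 mm above the table, on the axis of rotation.
- pad (a point): Centre of the top face of the plunger's black round pad, diameter 34 mm, 75 mm from the axis, 80 mm above the table when the plunger is out; pressed straight down; turns with the disc. Its steel locking tooth points outward, away from the hub. It lies midway between the two cheeks.
- cheek_ahead (a point): Top centre of the upright steel cheek just clockwise of the pad (ahead in the turn), 105 mm above the table (25 mm above the pad), 40 mm long radially, 6 mm thick. A like cheek stands on the other side of the pad; the clear gap between them is 56 mm and open towards the hub and outward. Both are fixed to the disc: pushing one turns it.
- jar_a_mid (a point): Mid-height centre of a small closed ink jar, diameter 42 mm, 50 mm tall, about 0.12 kg, standing loose on a cork pad on the disc, 62 mm from the axis, 120 degrees anticlockwise (seen from above) of the plunger.
- jar_b_mid (a point): The same of the second, like jar, 120 degrees clockwise of the plunger.
- cork_a (a point): Centre of the cork pad (diameter 56 mm) under the first jar; turns with the disc.
- cork_b (a point): Centre of the cork pad under the second jar; turns with the disc.
- ink_bottle: Loose black ink bottle, diameter 52 mm, 72 mm tall, standing beside the carousel; origin at the centre of its base. To be left alone.
- bottle_cap: Loose black bottle cap, diameter 30 mm, 16 mm tall, lying beside the carousel. To be left alone.
- eraser: Loose white eraser, 22 x 45 x 13 mm, beside the carousel. To be left alone.
- reed_pen: Loose reed pen, 158 mm long along its y axis, 11 mm thick, lying beside the carousel. To be left alone.
- pencil_case: Grey pencil case, 85 x 200 x 55 mm, on the right side of the table. To be left alone.
- book: Green book, 150 x 210 x 27 mm, lying on the left side of the table. To be left alone.
Not all that is in view belongs to the job. What is shaped like the part that bears jar_a_mid but green or yellow is not meant.

How it is judged:
By the outcome, as a careful person would: the job done as asked, in the order asked, and still so for the second after the job is handed in, with the robot touching nothing.
It also fails if it takes over 43 s, if anything falls off the work surface, if the arm or the gripper's body presses on something with over 40 N, if the wrist force passes 120 N, or if a joint passes its speed limit or range.

ROBOT

A 6-joint arm with a two-finger parallel gripper is mounted at the origin on the work surface. World frame = base frame: x ahead of the robot, y to its left, z up, the work surface at z = 0. Lengths are in m, angles in rad, forces in N, time in s.
With the tool pointing down it reaches from about 0.3 to 0.775 m from the base axis. Payload 14.6 kg.
Tool frame: the origin (TCP) lies at the very end of the fingers, on their centre line; the grasp point (between the pads) lies 19 mm behind it; z points along the fingers, y is the line along which they close (so a half turn about z gives the same grasp; the last joint's range is limited). The gripper opens to 94 mm and grips with 3 to 60 N. Pads are 16 mm wide; open, the fingers measure 119 mm over their backs; the gripper's body (75 mm by 177 mm) begins 78 mm behind the grasp point.
Start: joints at [-1.239, 0.3, 1.521, -0, 1.321, -0.067], TCP at [0.214, -0.507, 0.205] pointing down, gripper open.
Joint ranges: [-3.03, 3.03], [-0.79, 2.21], [0.23, 2.52], [-1.04, 4.18], [0, 3.07], [-2.55, 2.55]. Speed limits (rad/s): [2.22, 2.22, 2.57, 3.14, 3.14, 3.14].

INTERFACE

Orientations are given as [roll, pitch, yaw] about the fixed x, y, z axes, in that order (R = Rz(yaw) Ry(pitch) Rx(roll)).
In Python, from plant import ctrl, solver, optics, models, get_t, get_qpos, get_qd, get_joint_torque, get_tool_pos, get_tcp_rot, get_force, get_wrist_torque, get_finger_gap, get_finger_force gives the robot as it stands. The module is installed in compiled form; this text tells all that it offers. Calls block until the motion is done:
- ctrl.reach(position, orientation): joint-space move of the TCP to a pose.
- ctrl.move_linear(position, ori=None, velocity=0.15, threshold=None): straight line of the TCP; ori=None keeps the orientation; velocity is the mean speed in m/s. With threshold (N) it stops when the force on the tool has changed by that much, and returns True; else False.
- ctrl.move_joints(angles): joint-space move.
- ctrl.let_go() and ctrl.gripper_close(squeeze=None): open the fingers fully, or close them until they stop; squeeze is the grip in N (None keeps the last).
- ctrl.wait(seconds).
- solver.inverse_kinematics(position, orientation): joint angles nearest the present ones, or None.
- optics.get_image(name): name is "scene" or "top"; returns a dict with "frame" (480x640x3 uint8, red, green, blue), "z_map" (480x640 float32, m along the optical axis (not along the pixel's ray), 0 where there is no reading), "K" (3x3 intrinsics, pixels), "position" and "orientation" of the camera in the world. Camera axes: x right, y up, looking along -z (the intrinsics and any distortion apply to the point x, -y, -z); pixel columns grow to the right and rows downward; lengths in m; the calibration is good to about 2 mm. A picture is of the moment at which its call begins.
A pose or a line that the arm cannot do raises ctrl.MotionError and nothing moves.
- ctrl.hand_in(): hands the job in; it is judged then, once.
Trained networks look in a picture, given as the dict that the camera call returned (one of the last four; its "shot" number tells which), for a name from the list of things; names that differ only in an ending like _2 or _b are one class to them, and where a whole thing is asked for, a point or a joint stands for the part that bears it (a point fixed in the world has none). Each returns a list of dicts, best first, with "score" (0 to 1); they miss things now and then, are a little off and sometimes report something else, mostly with a low value. They report only what shows in the picture. A call takes as long as a camera call. They do not tell look-alikes from the thing itself.
- models.recognise(picture, thing): "at" ([column, row] in pixels, amid what is visible of it).
- models.tip_of(picture, thing): "at" ([column, row] in pixels: a listed point, or the origin of a listed thing).
Readings, each from a call of its own:
- get_t(): time.
- get_qpos(): joint angles.
- get_qd(): joint speeds.
- get_joint_torque(): joint torques, N m.
- get_tool_pos(): TCP position.
- get_tcp_rot(): TCP orientation.
- get_force(): force on the tool from outside, world axes, zero at the start.
- get_wrist_torque(): the same for the moment, N m.
- get_finger_gap(): finger opening in m.
- get_finger_force(): force on a finger pad.
Only numpy, scipy, OpenCV 4.12 (cv2) and the standard library are available. Lean on these libraries where they do the work, as an engineer would, in place of code of your own. Each camera call takes 0.05 s, during which the arm holds its last target. There are 200 camera calls.

## Working session

There is one attempt and no reset: what is moved stays moved. The work goes in short steps, each a Python script; the robot and the scene stay as the last script left them, time stands still between calls to the robot, and variables do not carry over. Pictures are saved under pics/ and viewed, at most 10 in all, crops included, and the job is handed in when it is done.

```bash
mkdir -p pics
cat > h.py <<'E'
import numpy as np, cv2
from scipy.spatial.transform import Rotation as R
from plant import ctrl, solver, optics, models, get_t, get_qpos, get_tool_pos, get_tcp_rot, get_force, get_finger_gap
def Rc(p):
    o=np.array(p["orientation"],float)
    return o if o.shape==(3,3) else (R.from_euler('xyz',o).as_matrix() if o.size==3 else R.from_quat(o).as_matrix())
def ray(p,uv):
    K=np.array(p["K"]); x=(uv[0]-K[0,2])/K[0,0]; y=(uv[1]-K[1,2])/K[1,1]
    return np.array(p["position"]), Rc(p)@np.array([x,-y,-1.])
def at_z(p,uv,z):
    c,d=ray(p,uv); return c+d*(z-c[2])/d[2]
def cloud(p):
    Z=p["z_map"]; v,u=np.indices(Z.shape); K=np.array(p["K"])
    q=np.stack([(u-K[0,2])/K[0,0]*Z,-(v-K[1,2])/K[1,1]*Z,-Z],-1)
    return q@Rc(p).T+np.array(p["position"])
def shot(n,f=None):
    p=optics.get_image(n)
    if f: cv2.imwrite(f"pics/{f}.png",p["frame"][:,:,::-1])
    return p
E
python3 - <<'E'
from h import *
for n in("top","scene"):
    p=shot(n,n+"1"); print(n,[k for k in p],p["position"],p["orientation"],p["K"][0])
    for t,z in(("hub",.066),("pad",.08),("cheek_ahead",.105),("jar_a_mid",None),("cork_a",None),("ink_bottle",0)):
        for r in models.tip_of(p,t)[:3]:
            print(t,np.round(r["at"],1),round(r["score"],2),at_z(p,r["at"],z if z is not None else (.077 if 'jar' in t else .055)).round(3))
print(get_t())
E
```

```text
top ['frame', 'z_map', 'K', 'position', 'orientation', 'shot'] [0.45440248 0.00824702 1.42716306] [ 0.05243148  0.01228602 -1.59144823] [501.64826952   0.         324.71289819]
hub [301.4 242.9] 0.74 [0.532 0.087 0.066]
pad [275.6 254.9] 0.68 [0.5   0.156 0.08 ]
cheek_ahead [267.7 239.4] 0.69 [0.541 0.174 0.105]
jar_a_mid [369.  248.4] 0.73 [ 0.512 -0.096  0.077]
jar_a_mid [320.8 309.3] 0.68 [0.352 0.037 0.077]
jar_a_mid [404.7 243.6] 0.63 [ 0.523 -0.192  0.077]
cork_a [318.6 251.4] 0.78 [0.508 0.041 0.055]
cork_a [302.4 217. ] 0.73 [0.603 0.083 0.055]
ink_bottle [370.4 248.3] 0.68 [ 0.516 -0.105  0.   ]
scene ['frame', 'z_map', 'K', 'position', 'orientation', 'shot'] [ 1.33218209 -0.43309063  0.80812435] [ 0.89888536 -0.00641179  1.06317032] [444.70808794   0.         318.45353452]
hub [341.8 234.4] 0.83 [0.513 0.101 0.066]
hub [279.2 277.4] 0.21 [ 0.588 -0.124  0.066]
pad [356.6 224. ] 0.58 [0.508 0.153 0.08 ]
cheek_ahead [363.6 220.6] 0.82 [0.532 0.158 0.105]
jar_a_mid [239.1 281. ] 0.92 [ 0.565 -0.218  0.077]
jar_a_mid [238.9 248.9] 0.73 [ 0.451 -0.174  0.077]
jar_a_mid [322.2 238.3] 0.7 [0.515 0.038 0.077]
cork_a [354.3 258.6] 0.8 [0.606 0.084 0.055]
cork_a [320.5 244.9] 0.6 [0.514 0.034 0.055]
cork_a [344.1 237.9] 0.17 [0.518 0.107 0.055]
ink_bottle [277.2 276.6] 0.59 [ 0.517 -0.1    0.   ]
0.7
```

View pics/top1.png

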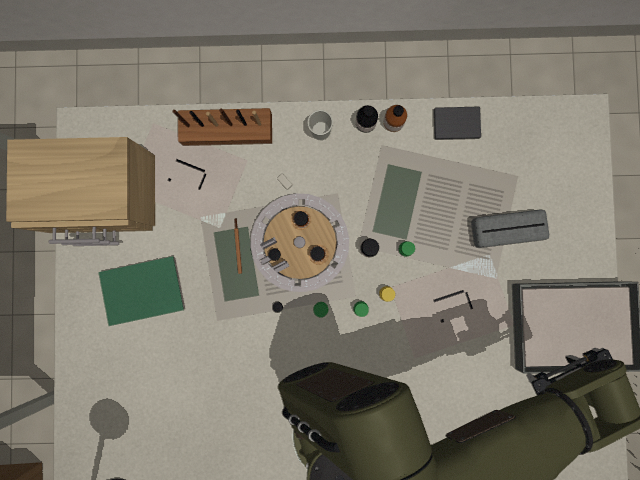

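View pics/scene1.png

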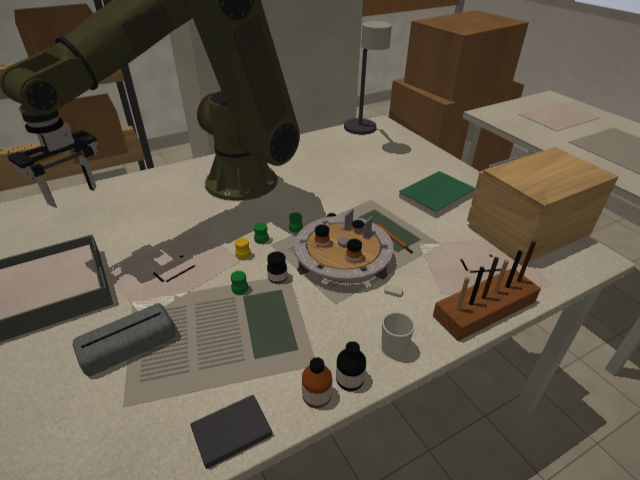

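Run:
```python
from h import *
from scipy.optimize import least_squares
for n in("top","scene"):
    p=shot(n); C=cloud(p); P=C.reshape(-1,3); I=p["frame"].reshape(-1,3)
    near=np.hypot(P[:,0]-.527,P[:,1]-.092)<.16
    hist=np.histogram(P[near,2],np.arange(-.01,.13,.005)); print(n,hist[0])
    Q=P[near&(P[:,2]>.04)&(P[:,2]<.064)]
    # outer edge: fit centre so that annulus/disc radius 135: farthest points per angle bin
    c=np.array([.527,.092])
    for _ in range(6):
        d=Q[:,:2]-c; a=np.floor(np.degrees(np.arctan2(d[:,1],d[:,0]))/6).astype(int); r=np.hypot(*d.T)
        e=np.array([Q[a==k][np.argmax(r[a==k]),:2] for k in np.unique(a)])
        s=least_squares(lambda x:np.hypot(*(e-x[:2]).T)-x[2],[*c,.135],loss='soft_l1',f_scale=.002); c=s.x[:2]
    print("ring",s.x.round(4),np.median(Q[:,2]).round(4))
    h=near&(P[:,2]>.09)&(np.hypot(P[:,0]-.5,P[:,1]-.155)<.06); H=P[h]
    print("cheek pts",len(H)); print(H.round(3)[::max(1,len(H)//40)].tolist())
    f=p["frame"]; u0,v0=(235,180) if n=="top" else (280,190)
    cv2.imwrite(f"pics/{n}c.png",cv2.resize(f[v0:v0+120,u0:u0+130],None,fx=5,fy=5,interpolation=cv2.INTER_CUBIC)[:,:,::-1])
print(get_t())
```

```text
top [  73 1031 1414  234   12    0    0    0    0    0   42 1375 3855 1077
   70   81   50   71   67   11    7   58  245   85    4    0    0    0]
ring [0.5347 0.0936 0.1351] 0.0522
cheek pts 76
[[0.539, 0.162, 0.103], [0.539, 0.16, 0.104], [0.538, 0.157, 0.108], [0.536, 0.167, 0.109], [0.536, 0.165, 0.104], [0.536, 0.162, 0.105], [0.536, 0.159, 0.109], [0.536, 0.157, 0.105], [0.534, 0.171, 0.102], [0.533, 0.167, 0.108], [0.533, 0.164, 0.11], [0.534, 0.163, 0.102], [0.533, 0.159, 0.111], [0.531, 0.175, 0.105], [0.531, 0.173, 0.106], [0.531, 0.17, 0.106], [0.531, 0.168, 0.099], [0.531, 0.165, 0.107], [0.529, 0.181, 0.104], [0.528, 0.178, 0.11], [0.529, 0.176, 0.1], [0.528, 0.173, 0.105], [0.528, 0.17, 0.108], [0.529, 0.167, 0.091], [0.526, 0.186, 0.107], [0.526, 0.183, 0.106], [0.526, 0.18, 0.11], [0.526, 0.179, 0.103], [0.526, 0.176, 0.104], [0.526, 0.174, 0.099], [0.524, 0.192, 0.102], [0.523, 0.189, 0.105], [0.523, 0.186, 0.107], [0.523, 0.183, 0.108], [0.523, 0.181, 0.106], [0.524, 0.18, 0.092], [0.521, 0.192, 0.103], [0.521, 0.189, 0.108], [0.521, 0.186, 0.104], [0.521, 0.185, 0.
[... 1478 characters left out ...]
138, 0.095], [0.479, 0.145, 0.092], [0.525, 0.186, 0.107], [0.481, 0.13, 0.095], [0.48, 0.138, 0.092], [0.523, 0.182, 0.103], [0.526, 0.187, 0.104], [0.482, 0.13, 0.092], [0.528, 0.175, 0.105], [0.529, 0.181, 0.104], [0.525, 0.191, 0.098], [0.528, 0.172, 0.103], [0.534, 0.174, 0.106], [0.524, 0.188, 0.095], [0.533, 0.165, 0.105], [0.537, 0.169, 0.106], [0.529, 0.182, 0.097], [0.533, 0.162, 0.103], [0.535, 0.167, 0.102], [0.533, 0.176, 0.098], [0.535, 0.158, 0.102], [0.537, 0.162, 0.102], [0.535, 0.171, 0.097], [0.537, 0.156, 0.101], [0.537, 0.163, 0.099], [0.531, 0.174, 0.091], [0.539, 0.155, 0.099], [0.542, 0.16, 0.099], [0.534, 0.172, 0.09], [0.542, 0.156, 0.097], [0.54, 0.154, 0.093]]
0.8
```

View pics/topc.png

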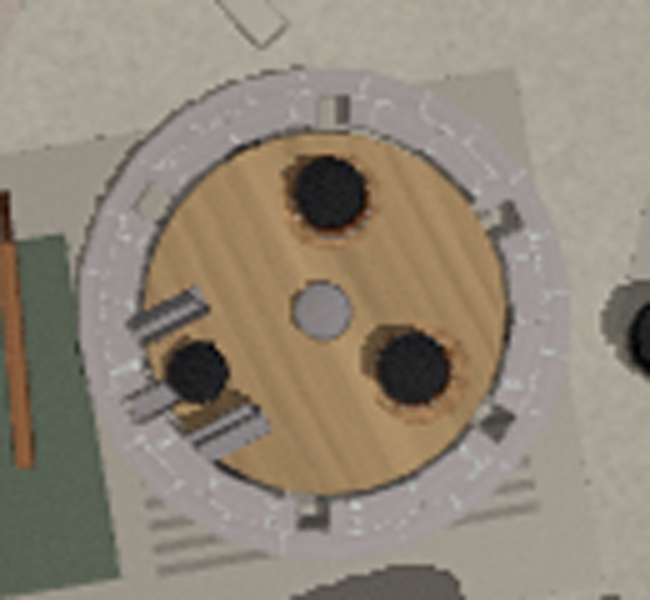

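View pics/scenec.png

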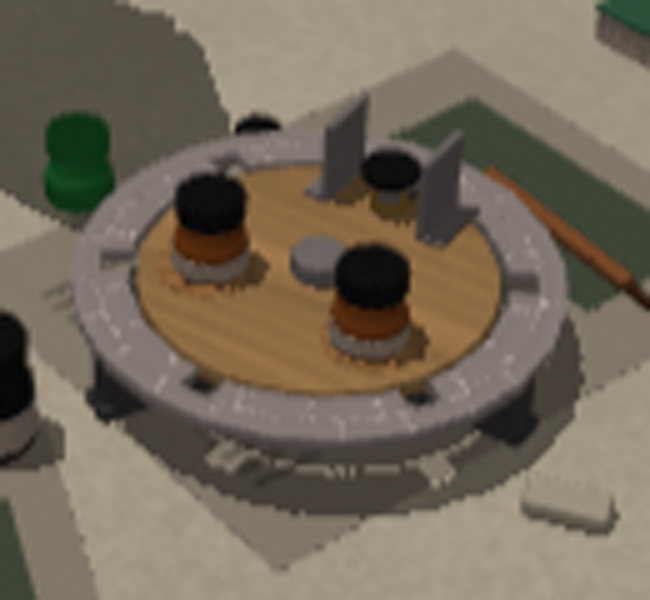

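The crops show the hub at about (320,310) and the pad at (197,370) in the top crop. The cheeks are on either side of the pad, with the next clockwise hole at (150,200). From this, the axis is at (0.535, 0.0935) and the plunger is at azimuth 116°.

```bash
cat >> h.py <<'E'
c=np.array([.535,.0935])
def pose(deg,off,z,flip):
    a=np.radians(deg); r=np.array([np.cos(a),np.sin(a)]); t=np.array([r[1],-r[0]])
    yaw=(a+flip*np.pi+np.pi)%(2*np.pi)-np.pi
    return [*(c+.074*r+off*t),z],[np.pi,0,yaw]
E
python3 - <<'E'
from h import *
print(get_tcp_rot())
best={}
for f in(0,1):
    q=[solver.inverse_kinematics(*pose(d,.008,.12,f)) for d in(116,86,52)]
    print(f,[None if x is None else np.round(x,2).tolist() for x in q])
    if all(x is not None for x in q): best[f]=max(abs(x[5]) for x in q)
f=min(best,key=best.get); print("flip",f); open("flip","w").write(str(f))
ctrl.gripper_close(10)
ctrl.reach(*pose(116,.008,.17,f)); print(get_t(),get_tool_pos(),get_finger_gap())
p=shot("scene","s2"); v,u=190,280
cv2.imwrite("pics/s2.png",cv2.resize(p["frame"][130:290,260:460],None,fx=3.5,fy=3.5)[:,:,::-1])
E
```

```text
[ 3.14156066e+00 -1.05345546e-05  3.98814691e-01]
0 [[0.24, 0.35, 1.66, 0.0, 1.13, -0.21], [0.23, 0.43, 1.55, -0.0, 1.16, 0.3], [0.18, 0.5, 1.45, -0.0, 1.19, 0.85]]
1 [None, None, [0.18, 0.5, 1.45, 0.0, 1.19, -2.29]]
flip 0
4.8083 [0.50996668 0.16291078 0.17003238] 0.0005279071891823384
```

View pics/s2.png

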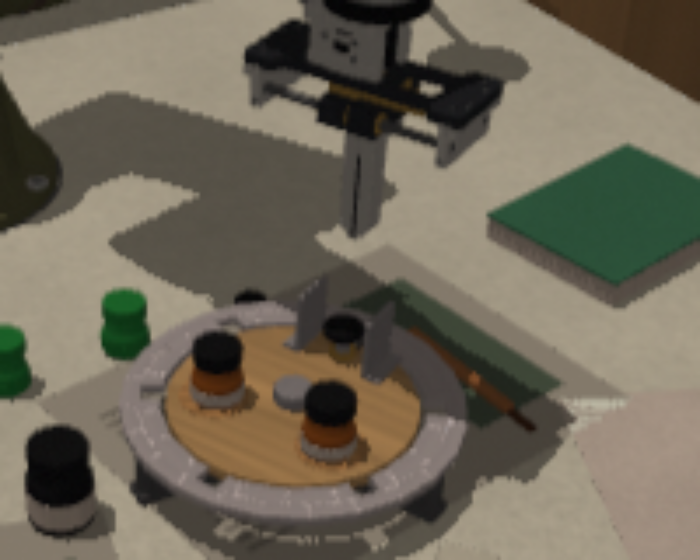

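The closed fingers are above the pad at about (345,325), aligned with the gap between the cheeks and clear of them. Next I press down.

Run:
```python
from h import *
f=int(open("flip").read())
f0=np.array(get_force())
ctrl.move_linear(pose(116,.008,.09,f)[0],velocity=.08)
print(get_force()-f0)
r=ctrl.move_linear(pose(116,.008,.062,f)[0],velocity=.015,threshold=14)
print(r,get_tool_pos(),get_force()-f0,get_t())
ctrl.wait(.2);print(get_tool_pos(),get_force()-f0)
```

```text
[0.42585501 0.17363482 1.7059569 ]
True [0.51034479 0.1638391  0.06620076] [-0.50625651  0.03944501  8.94712335] 7.475
[0.51032596 0.16384666 0.06619564] [-0.20088154 -0.70305734  8.36440668]
```

Run:
```python
from h import *
f=int(open("flip").read())
f0=np.array([0.4,.2,1.7])
for d in range(113,73,-3):
    p,o=pose(d,.008,.0666,f); ctrl.move_linear(p,o,velocity=.03)
    F=get_force()-f0; a=np.radians(d); print(d,"tang",round(F@[np.sin(a),-np.cos(a),0],1),"z",round(F[2],1))
print(get_t())
p=shot("scene"); cv2.imwrite("pics/s3.png",cv2.resize(p["frame"][130:290,260:460],None,fx=3.5,fy=3.5)[:,:,::-1])
```

```text
113 tang -0.2 z 4.9
110 tang 0.5 z 5.9
107 tang 0.8 z 5.6
104 tang 0.3 z 5.0
101 tang 0.0 z 4.4
98 tang 0.1 z 5.4
95 tang 1.0 z 5.4
92 tang 0.9 z 6.0
89 tang 0.8 z 5.6
86 tang 0.5 z 5.6
83 tang 2.0 z 5.5
80 tang 0.3 z 5.5
77 tang 0.4 z 5.7
74 tang 0.7 z 5.0
11.6417
```

View pics/s3.png

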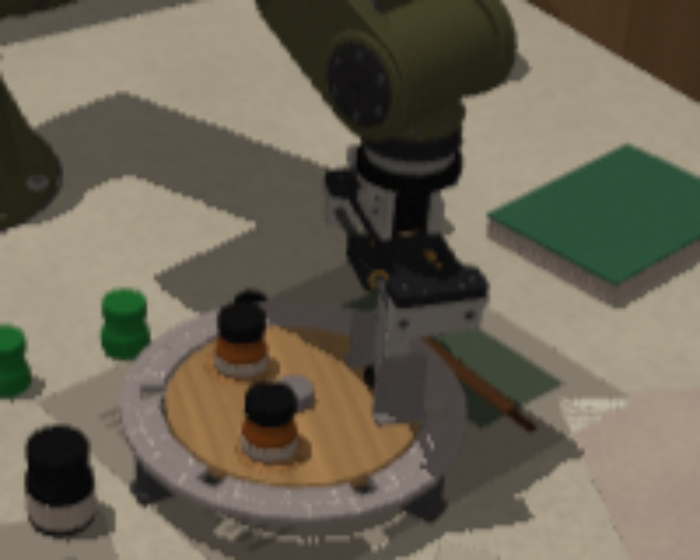

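The disc has turned about 40° and both jars are still standing, at about (243,340) and (270,420). I'll release the plunger so it rides under the ring, then push the cheek slowly until the plunger drops into the hole.

Run:
```python
from h import *
f=int(open("flip").read())
f0=np.array([0.4,.2,1.7])
p,o=pose(74,.008,.0885,f); ctrl.move_linear(p,o,velocity=.05); print("lift",get_force()-f0)
for d in range(72,40,-2):
    p,o=pose(d,.008,.0885,f); s=ctrl.move_linear(p,o,velocity=.02,threshold=9)
    F=get_force()-f0; a=np.radians(d); t=F@[np.sin(a),-np.cos(a),0]; print(d,s,"tang",round(t,1),"z",round(F[2],1))
    if s or t<-12: break
print(get_t(),get_tool_pos())
p=shot("scene"); cv2.imwrite("pics/s4.png",cv2.resize(p["frame"][170:270,290:420],None,fx=5,fy=5)[:,:,::-1])
```

```text
lift [-1.12079344 -0.30422535 -2.44975061]
72 False tang -0.6 z -2.1
70 False tang -0.2 z -1.3
68 False tang -1.3 z -1.8
66 False tang -2.9 z -1.3
64 False tang -3.1 z -0.9
62 False tang -2.1 z -0.8
60 False tang -3.1 z -2.0
58 False tang -2.1 z -2.1
56 False tang -2.2 z -1.5
54 False tang -2.0 z -2.0
52 False tang -2.1 z -2.1
50 False tang 0.6 z -2.4
48 False tang -5.2 z -1.4
46 True tang -6.9 z 3.2
16.175 [0.59026619 0.14385872 0.0883297 ]
```

View pics/s4.png

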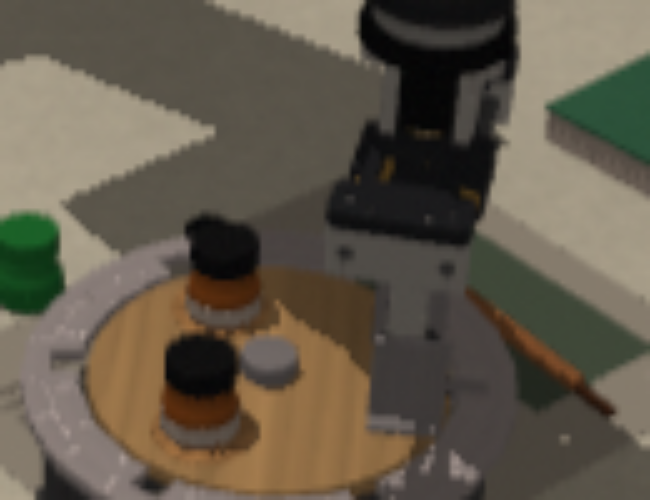

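The push force rose at about 48°, as expected for a lock in the next hole. I'll back off, take the hand away and check.

Run:
```python
from h import *
f=int(open("flip").read())
p,o=pose(54,.003,.0885,f); ctrl.move_linear(p,o,velocity=.04); print(get_force())
ctrl.move_linear([p[0],p[1],.2],velocity=.1)
q=np.array(get_qpos()); q[0]=-1.0; ctrl.move_joints(q)
p=shot("top"); C=cloud(p); P=C.reshape(-1,3)
H=P[(P[:,2]>.092)&(P[:,2]<.12)&(np.hypot(P[:,0]-.577,P[:,1]-.156)<.06)]
m=H[:,:2].mean(0)-c; print("cheeks",len(H),np.hypot(*m),np.degrees(np.arctan2(m[1],m[0])))
D=P[(np.hypot(P[:,0]-.577,P[:,1]-.155)<.012)]; print("pad z",np.median(D[:,2]))
for k in(0,1,2): print(k,[ (np.array(r["at"]).round(1).tolist(),round(r["score"],2)) for r in models.tip_of(p,("cheek_ahead","pad","jar_a_mid")[k])[:4]])
s=shot("scene"); Q=cloud(s).reshape(-1,3); D=Q[(np.hypot(Q[:,0]-.577,Q[:,1]-.155)<.012)]; print("pad z",np.median(D[:,2]))
a=cv2.resize(p["frame"][180:300,235:365],(400,370)); b=cv2.resize(s["frame"][180:288,280:397],(400,370))
cv2.imwrite("pics/fin.png",np.hstack([a,b])[:,:,::-1]); print(get_t())
```

```text
[0.88100596 0.03215734 0.19216429]
cheeks 70 0.07480507886350808 54.25123237643095
pad z 0.07997778709557857
0 [([284.3, 214.0], 0.72)]
1 [([276.8, 224.7], 0.65)]
2 [([297.9, 263.8], 0.7), ([388.8, 297.6], 0.69), ([361.4, 311.2], 0.56), ([321.4, 307.3], 0.51)]
pad z 0.07978105118607604
20.6083
```

View pics/fin.png

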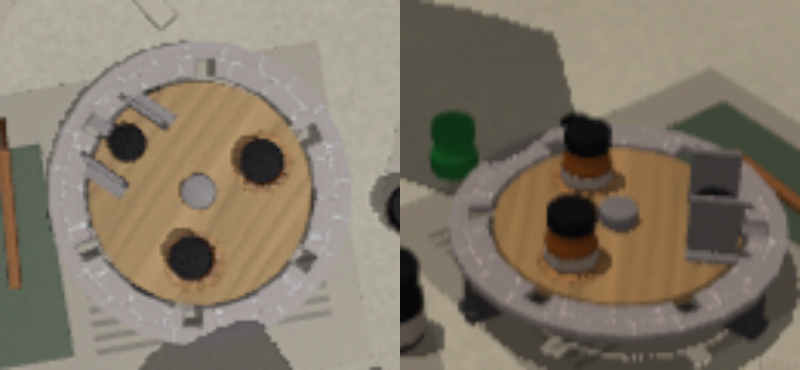

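The plunger, at about (127,142), is in the next hole with its pad fully out at z = 0.080. Both jars stand on their corks and the other things look undisturbed.

```bash
python3 -c "
from plant import ctrl
print(ctrl.hand_in())"
```

```text
the job is handed in; nothing more can be done
None
```

I turned the carousel one index hole clockwise, the plunger sprang fully out and locked there, both jars are still on their corks, and I withdrew the hand and handed the job in at about 21 s.

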